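Snap a centrifuge tube into the rotator's clips and keep it pressed home

ROBOT

A 6-joint arm with a two-finger parallel gripper is mounted at the origin on a cart in front of the work surface, level with it; the furniture and walls round the work are solid. World frame = base frame: x ahead of the robot, y to its left, z up, the work surface at z = 0. Lengths are in mm, angles in rad, forces in N, time in s.
With the tool pointing down it reaches from about 275 to 750 mm from the base axis. Payload 10.2 kg.
Tool frame: the origin (TCP) lies between the finger pads; the fingertips stand 14 mm ahead of it and the grasp point (between the pads) lies 5 mm behind it (tip_reach is the distance from the TCP to the fingertips, in mm); z points along the fingers, y is the line along which they close (so a half turn about z gives the same grasp; the last joint's range is limited). The gripper opens to 85 mm and grips with 20 to 120 N. Pads are 22 mm wide; open, the fingers measure 114 mm over their backs; the gripper's body (76 mm by 85 mm) begins 54 mm behind the grasp point. The pads swing forward as they close: fully open they stand 13 mm farther back than shut.
Start: joints at [0.94, 0.313, 1.498, -0, 1.331, -0.223], TCP at [208.223, 481.949, 245.294] pointing down, gripper open.
Joint ranges: [-2.94, 2.94], [-0.97, 2.17], [0.19, 2.56], [-1.23, 4.37], [0.02, 3.11], [-2.88, 2.88]. Speed limits (rad/s): [2.39, 2.39, 3.01, 3.14, 3.14, 3.14].

INTERFACE

Orientations are given as a unit quaternion [w, x, y, z].
In Python, from rig import * gives the robot as it stands.
- The arm moves only by the tool arm_command, never from a script. Its argument "steps" is a list that holds one entry, the list of rows, each a list of 7 numbers: the opening, from 0 (shut) to 1 (fully open), then the shift along the tool's x, y, z each as a share of 0.05 m, from -1 to 1, then the turn, a rotation vector about the tool's x, y, z each as a share of 0.15 rad, from -1 to 1. A call has 1 to 8 rows; each row shifts and turns the commanded pose from where the row before left it, along the tool's axes as they then stand; what a row does not reach is not made up. A row lasts 1/8 s, in which the tool goes at most 62.5 mm and 10.7 degrees, less where a joint would pass 70% of its speed; a pose out of reach is approached as far as the arm can. A call with a number of a shift or a turn outside -1 to 1 is refused whole. A call with a gripper value outside its range is refused whole. The fingers move at their own pace and stop on an object; "squeeze" is the grip in N (left out, the last holds). Time passes only in rows, so rows that do not move let the fingers close. It gives the time, the measured TCP pose, the force, the opening and the grip force at its end, in the units of the state.
- sense(): the state, without advancing time (a new reading comes with each control period).
- capture(name): name is "scene" or "top"; returns the picture (480x640x3 uint8, red, green, blue); there is no depth.
- get_calibration(name): a dict with "intrinsics" (3x3 intrinsics, pixels), "rvec" (rotation vector, rad) and "tvec" (3), from world to camera coordinates, as OpenCV has them. Camera axes: x right, y down, z forward; pixel columns grow to the right and rows downward; lengths in mm; the calibration is good to about 2 mm. A picture is of the moment at which its call begins. get_calibration takes no time and is no camera call.
- finish_job(): hands the job in; it is judged then, once.
The state is a dict: "time_s": time; "joints": joint angles; "dq": joint speeds; "tau": joint torques, N m; "eef_pos": TCP position; "ee_rot": TCP orientation; "force": force on the tool from outside, world axes, zero at the start; "wrist_torque": the same for the moment, N m; "grip_width": opening from 0.0 (shut) to 1.0 (fully open); "grip_force": force on a finger pad.
Only numpy, scipy, OpenCV 4.12 (cv2) and the standard library are available. Lean on these libraries where they do the work, as an engineer would, in place of code of your own. Each camera call takes 0.05 s, during which the arm holds its last target. There are 200 camera calls.

TASK

Take the capped 50 ml tube (the long one) out of the rack, lay it on its side in the mouths of the two empty spring clips on the rotator, lying the same way as the tube already loaded beside it (cap towards the front, clips on the straight part of the body), and press it straight down until it snaps fully home on its saddle. Keep pressing it down firmly: the program finishes while the gripper is still pushing the seated tube onto its saddle; do not lift off or let up. Leave the short vial, the flask, the beaker and the timer where they are.

Things in the scene. Friction and masses are not known exactly. Their poses are not given: they have to be found in the camera images.
- rotator: Tube rotator, fixed, stopped with its carrier bar level: base plate 150 x 345 mm, shaft along y, white drive housing (140 x 100 x 160 mm high) at the right end (-y), bearing post (134 mm high) at the left. Origin: on the worktop under the shaft, 55 mm right of the empty station; z up, x to the back; its front (display, knob) looks to -x. The bar carries two stations of two black spring clips.
- clip_seat (a point): The empty station (the left one, y = +55 mm on the rotator): point on the axis of a fully seated tube, midway between the station's two clips, 143.5 mm above the worktop; axes as the rotator's, a seated tube lies along x with its foot tip at x = +48 mm and cap centre at x = -56 mm. Saddle 14.5 mm below this point. The bar (50 mm along x) has its top 18.5 mm below. Clips reach 13 mm above.
- clip_near (a point): Middle of the mouth of the station's front clip, 18 mm to the front (-x) of clip_seat and 10.7 mm above it; the clip is 9 mm wide along x. Its two rounded lips (radius 2.5 mm) are centred 13.6 mm either side. An unpressed tube rests on the lips of both clips with its axis 21 mm above clip_seat.
- clip_far (a point): The same for the rear clip, 18 mm behind clip_seat. Pressed down from resting on the lips, the tube meets a force rising to some 8 to 16 N (both clips together); 12 to 16 mm down the arms spring shut over it and the force drops nearly to nothing; 21 mm down it is home on the rigid saddle.
- jaw_near_left (a joint): Springy left arm of the front clip: 0 when closed, about 0.13 rad when the tube's widest part passes the lips. All four arms are alike and return to 0 over a seated tube.
- loaded_tube (a point): Centre of the tube already loaded in the other station, 90 mm to the right of clip_seat at the same height: same size as the tube to be loaded, cap to the front, fixed.
- tube: 50 ml conical centrifuge tube with a white ribbed screw cap, 114 mm long, about 45 g, standing upright in the rack, foot down. Clear body 29 mm in diameter, straight from 16 to 94 mm above the foot tip, below that a cone; cap 33 mm in diameter from 94 to 114 mm. Origin: the foot tip, on the axis, 5 mm above the worktop at the start; z runs along the axis to the cap (yaw about it means nothing).
- tube_cap (a point): Centre of the tube's cap: on the tube's axis, 104 mm from the foot tip, 10 mm below the cap's top.
- rack: White moulded rack block, fixed, 60 x 225 x 45 mm high (foot flange 66 x 231 mm), with a row of three blind holes 31.5 mm wide and 40 mm deep along its y axis (at y = -75, 0 and +75 mm). Origin: centre of the underside. The tube stands in one of the holes at y = 0 and y = +75 mm, the short vial in the other.
- short_vial: Bystander: short straight vial with white cap, 28 mm wide and 72 mm long, upright in the rack. Origin: centre of its underside, z up.
- flask: Bystander: small conical glass flask, 45 mm wide, 62 mm high, on the worktop between the rack and the rotator. Origin: centre of its underside.
- glass_beaker: Bystander: beaker, 52 mm wide, 69 mm high, on the worktop behind. Origin: centre of its underside.
- bench_timer: Bystander: bench timer, 62 x 62 x 18 mm, on the worktop in front of the rotator's housing. Origin: centre of its underside.

How it is judged:
By the outcome, as a careful person would: the job done as asked, in the order asked, and still so for the second after the job is handed in, while the arm keeps its last pose, push and grip.
It also fails if it takes over 64 s, if anything falls off the work surface, if the arm or the gripper's body presses on something with over 40 N, if the wrist force passes 120 N, or if a joint passes its speed limit or range.

## Working session

There is one attempt and no reset: what is moved stays moved. The work goes in short steps, Python scripts to look and compute and a tool call to move; the robot and the scene stay as the last step left them, time stands still between calls to the robot, and variables do not carry over. Pictures are saved under pics/ and viewed, at most 10 in all, crops included, and the job is handed in when it is done.

Besides the shell and the picture viewer there is one more tool, called after "Emit:" as name(argument=value, ...), one argument or row to a line, values as JSON. arm_command: Moves the arm, as the interface text tells. Its arguments: {"type":"object","properties":{"steps":{"type":"array"},"squeeze":{"type":"number"}},"required":["steps"]}

```bash
mkdir -p pics; ls
python3 - <<'E'
from rig import *
import cv2
for n in("scene","top"):
    cv2.imwrite(f"pics/{n}0.png",capture(n)[:,:,::-1]); c=get_calibration(n); print(n,c)
print(sense())
E
```

```text
pics
scene {'intrinsics': array([[457.20792675,   0.        , 310.26220476],
       [  0.        , 457.20792675, 236.05576488],
       [  0.        ,   0.        ,   1.        ]]), 'rvec': array([ 0.67640859, -2.74672941,  0.92155565]), 'tvec': array([524.40641295, 193.68988395, 997.84444297])}
top {'intrinsics': array([[496.11462771,   0.        , 316.7672309 ],
       [  0.        , 496.11462771, 241.73161039],
       [  0.        ,   0.        ,   1.        ]]), 'rvec': array([ 2.14679113, -2.1941296 ,  0.05821766]), 'tvec': array([ 117.7696297 ,  539.61413314, 1250.75622295])}
{'time_s': 0.1, 'joints': array([ 9.39597744e-01,  3.13394955e-01,  1.49832954e+00,  2.33770278e-05,
        1.33102840e+00, -2.23392361e-01]), 'dq': array([ 0.00076783, -0.00021286, -0.0015516 , -0.00126607, -0.0005035 ,
       -0.00099052]), 'tau': array([ 3.18167899e-03, -4.12896574e+01, -2.60142338e+01, -2.25656099e-04,
        2.98906394e-03,  2.52451935e-05]), 'eef_pos': array([208.08964503, 481.77325611, 244.80372006]), 'ee_rot': array([-2.50741469e-04,  2.02495807e-01,  9.79282958e-01, -5.23260148e-04]), 'force': array([ 0.18846364,  0.71504975, -0.15713984]), 'wrist_torque': array([-0.00303986,  0.00933713, -0.03686066]), 'grip_force': 0.0, 'grip_width': 0.9984018928013177}
```

View pics/scene0.png

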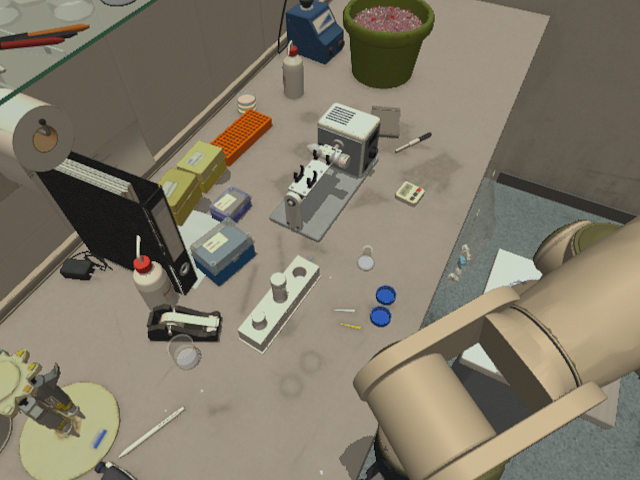

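View pics/top0.png

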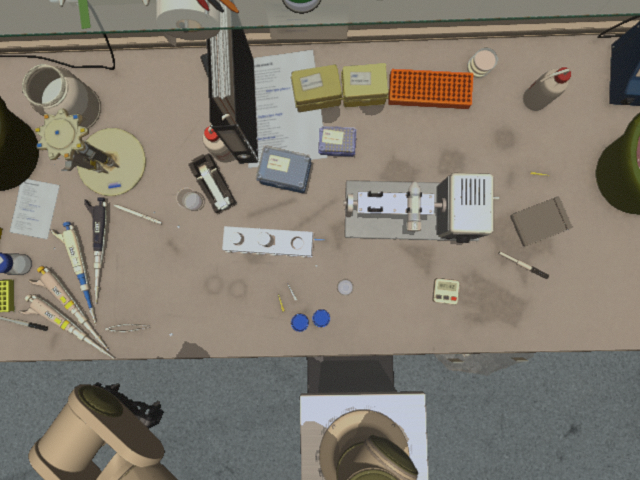

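The scene view shows the rotator near (335,180) and the rack near (280,305), with the tube at about (279,285). In the top view the rack is at (268,242) and the rotator at (420,208). I'll zoom in on both.

Run:
```python
import cv2
s=cv2.imread("pics/scene0.png");t=cv2.imread("pics/top0.png")
cv2.imwrite("pics/s1.png",cv2.resize(s[95:245,200:400][:, :],(800,600),interpolation=cv2.INTER_CUBIC))
cv2.imwrite("pics/s2.png",cv2.vconcat([cv2.resize(s[250:350,225:325],(400,400),interpolation=cv2.INTER_CUBIC)]))
a=cv2.resize(t[165:255,340:500],(800,450),interpolation=cv2.INTER_CUBIC)
b=cv2.resize(t[220:262,215:325],(550,210),interpolation=cv2.INTER_CUBIC)
cv2.imwrite("pics/t1.png",a);
import numpy as np
m=np.zeros((600,800,3),np.uint8);m[:400,:400]=cv2.imread("pics/s2.png");m[390:600,250:800]=b
cv2.imwrite("pics/m1.png",m)
```

```text
(no output)
```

View pics/s1.png

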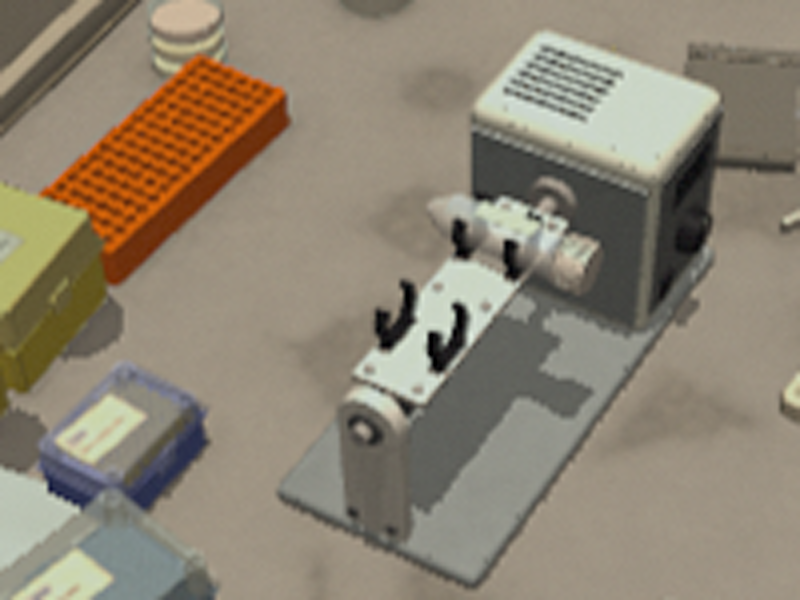

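View pics/t1.png

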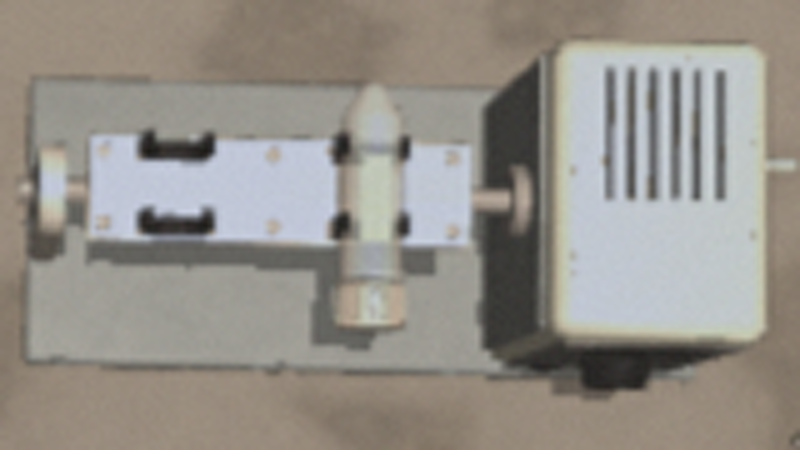

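View pics/m1.png

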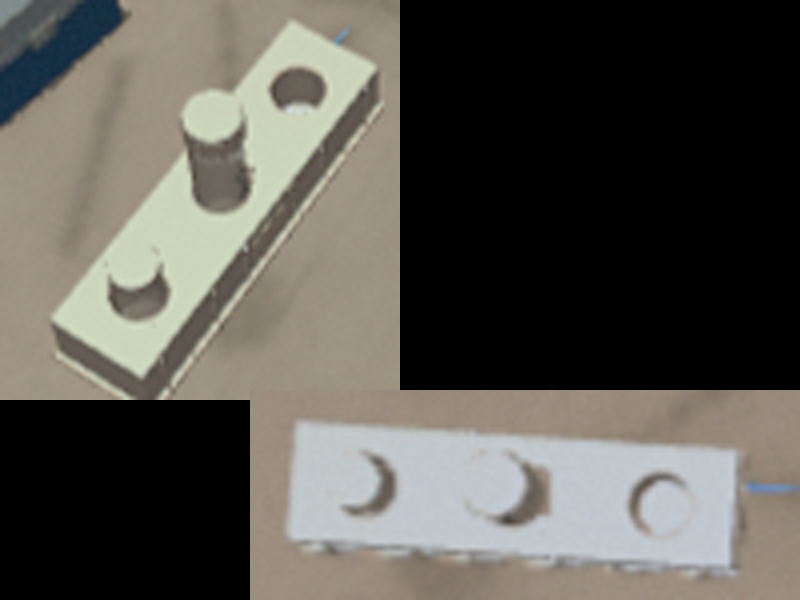

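```bash
cat > geo.py <<'E'
from rig import *
import cv2, numpy as np
from scipy.optimize import least_squares
C={n:get_calibration(n) for n in("scene","top")}
def proj(n,P): return cv2.projectPoints(np.array(P,float).reshape(-1,1,3),C[n]["rvec"],C[n]["tvec"],C[n]["intrinsics"],None)[0][:,0]
def tri(s,t):
    Ps=[C[n]["intrinsics"]@np.c_[cv2.Rodrigues(C[n]["rvec"])[0],C[n]["tvec"]] for n in("scene","top")]
    X=cv2.triangulatePoints(*Ps,np.array(s,float),np.array(t,float))[:,0];return X[:3]/X[3]
u=lambda x0,y0,k,ou=0,ov=0:(lambda p:((p[0]-ou+.5)/k-.5+x0,(p[1]-ov+.5)/k-.5+y0))
s1=u(200,95,4);t1=u(340,165,5);ms=u(225,250,4);mt=u(215,220,5,250,390)
def w(p,L): c,s=np.cos(p[2]),np.sin(p[2]);L=np.atleast_2d(L);return np.c_[p[0]+c*L[:,0]-s*L[:,1],p[1]+s*L[:,0]+c*L[:,1],L[:,2]]
E
cat > fit.py <<'E'
from geo import *
print("campos",[(-cv2.Rodrigues(C[n]["rvec"])[0].T@C[n]["tvec"]).round() for n in C])
print("tri foot",tri(s1((428,212)),t1((375,85))).round(1),"tubecap",tri(ms((213,115)),mt((497,486))).round(1))
# rack
R=[[30,-112.5,45],[-30,-112.5,45],[-30,112.5,45],[30,112.5,45]]
so=[ms(p) for p in((292,20),(377,68),(143,378),(52,320))];to=[mt(p) for p in((738,452),(735,566),(289,536),(297,421))]
for a,b in zip(so,to): print("rackcorner",tri(a,b).round(1))
f=lambda p:np.r_[(proj("scene",w(p,R))-so).ravel(),(proj("top",w(p,R))-to).ravel()]
r=least_squares(f,[450,150,0]);print("rack",r.x,r.fun.round(1)); print("tube top exp",w(r.x,[0,0,119]))
# rotator
yl,yr=None,None
def L(q): return [[48,-35,143.5],[18,68.6,156],[18,41.4,156],[-18,68.6,156],[-18,41.4,156],[25,q[3],125],[-25,q[3],125],[75,q[4],6],[-75,q[4],6]]
S=[s1(p) for p in((428,212),(380,320),(408,287),(433,345),(460,310),(356,373),(422,404),(280,493),(477,585))]
T=[t1(p) for p in((375,85),(146,146),(208,146),(146,220),(208,220),(92,135),(88,242),(32,78),(25,360))]
for a,b in zip(S,T): print("rot",tri(a,b).round(1))
g=lambda q:np.r_[(proj("scene",w(q,L(q)))-S).ravel(),(proj("top",w(q,L(q)))-T).ravel()]
q=least_squares(g,[500,-150,0,90,120],loss="soft_l1");print(q.x);print(g(q.x).reshape(-1,2).round(1))
print("clip_seat",w(q.x,[0,55,143.5]))
E
python3 fit.py
```

```text
campos [array([242., 638., 918.]), array([ 443.,   77., 1291.])]
tri foot [ 670.2 -129.5  133.4] tubecap [545.2 229.8 114.5]
rackcorner [565.1 116.4  43.1]
rackcorner [507.8 119.3  36.2]
rackcorner [527.2 345.4  38.6]
rackcorner [585.8 340.5  40.6]
rack [ 5.45249038e+02  2.31282180e+02 -8.69773261e-02] [-0.4 -0.5  0.2 -1.  -0.2 -0.7 -0.6 -0.7 -0.1 -0.1 -1.   0.8 -0.6  1.1
 -0.3  0.5]
tube top exp [[545.24903821 231.28217955 119.        ]]
rot [ 670.2 -129.5  133.4]
rot [642.1 -19.7 148.3]
rot [640.  -48.4 151.4]
rot [607.5 -19.3 144. ]
rot [605.4 -47.8 148.5]
rot [650.7   2.5 120.2]
rot [601.1   6.6 121.4]
rot [701.8  25.5   4.3]
rot [553.7  33.2   4.8]
[619.89849026 -86.73222152   6.23025     92.7485486  116.76862471]
[[ 0.6 -1.2]
 [ 0.5 -2.1]
 [-0.4 -0.9]
 [ 0.4 -2.8]
 [-0.4 -1.2]
 [-0.9 -0.8]
 [ 0.6 -0.7]
 [-0.7 -0.3]
 [ 0.   0.2]
 [-1.5  0.9]
 [-0.1 -0.7]
 [-0.7 -0.4]
 [-0.5 -0.1]
 [-1.1  0.3]
 [-0.5  0.6]
 [-0.2  0.1]
 [ 0.2  0.8]
 [ 0.   1.5]]
clip_seat [[622.8085726  -31.80926256 143.5       ]]
```

The tube is in the rack's middle hole and the vial is in the left one. Two-view heights roughly agree with the text, reading about 5 to 10 mm low.

Plan:
1. Grip the cap with the tool tilted about 30° below horizontal, pointing back-left.
2. Reorient so the tube lies with its cap to the front, and lay it on the clip lips.
3. Release, then press down at the middle with shut fingers.

First I'll move to free space.

Emit:
arm_command(
  steps=[
    [[1,-0.7,-0.42,-0.1,0,0,0],[1,-0.7,-0.42,-0.1,0,0,0],[1,-0.7,-0.42,-0.1,0,0,0],[1,-0.7,-0.42,-0.1,0,0,0],[1,-0.7,-0.42,-0.1,0,0,0],[1,-0.7,-0.42,-0.1,0,0,0],[1,-0.7,-0.42,-0.1,0,0,0],[1,-0.7,-0.42,-0.1,0,0,0]],
  ],
)

```text
time_s: 1.1
eef_pos: [399.1, 215.5, 285.3]
ee_rot: [-0.0, 0.203, 0.979, -0.0]
force: [0.2, 0.1, -0.8]
grip_width: 1.006
grip_force: 0.0
```

Emit:
arm_command(
  steps=[
    [[1,0,0,-0.2,0,0,1],[1,0,0,-0.2,0,0,1],[1,0,0,-0.2,0,0,1],[1,0,0,-0.2,0,0,1],[1,0,0,-0.2,0,0,1],[1,0,0,-0.2,0,0,1],[1,0,0,0,0,0,1],[1,0,0,0,0,0,1]],
  ],
)

```text
time_s: 2.1
eef_pos: [398.6, 216.7, 345.1]
ee_rot: [-0.0, 0.722, 0.692, -0.0]
force: [-1.1, -0.1, 0.5]
grip_width: 0.999
grip_force: 0.0
```

```bash
cat >> geo.py <<'E'
from scipy.spatial.transform import Rotation as Rn
def st():
    s=sense();q=s["ee_rot"];R=Rn.from_quat([q[1],q[2],q[3],q[0]])
    print("t",round(s["time_s"],2),"q",s["joints"].round(2),"p",s["eef_pos"].round(1),"F",s["force"].round(1),"grip",round(s["grip_width"],2),round(s["grip_force"],1))
    print("x",R.as_matrix()[:,0].round(3),"z",R.as_matrix()[:,2].round(3));return s["eef_pos"],R
def tgt(z,cap=None,x=None):  # z tool dir, x approx
    z=np.array(z,float);z/=np.linalg.norm(z);x=np.array(x,float);x-=z*(x@z);x/=np.linalg.norm(x)
    return Rn.from_matrix(np.c_[x,np.cross(z,x),z])
def rel(p,R,P=None,T=None):
    if T is not None: v=(R.inv()*T).as_rotvec()/.15; print("turn total",v.round(2))
    if P is not None: print("shift total (of 50mm)",(R.inv().apply(np.array(P)-p)/50).round(3), "after turn",(None if T is None else (T.inv().apply(np.array(P)-p)/50).round(3)))
E
python3 - <<'E'
from geo import *
p,R=st()
a=np.radians(60);f=np.radians(55)
z=[np.cos(f)*np.sin(a),np.sin(f)*np.sin(a),-np.cos(a)]
rel(p,R,None,tgt(z,x=[0,0,1]))
# flask base centre from the two views, as plane z~30
for n,px in(("scene",(366,260)),("top",(345,287))):
    K=C[n];Rm=cv2.Rodrigues(K["rvec"])[0];c=-Rm.T@K["tvec"];d=Rm.T@np.linalg.inv(K["intrinsics"])@[*px,1];print("flask",(c+d*(31-c[2])/d[2]).round())
E
```

```text
t 2.1 q [ 0.24  0.1   1.51 -0.    1.54  0.28] p [398.6 216.7 345.1] F [-1.1 -0.1  0.5] grip 1.0 0.0
x [ 0.042  0.999 -0.   ] z [-0.001 -0.    -1.   ]
turn total [-1.99  6.79  3.43]
flask [420.  49.  31.]
flask [425.  37.  31.]
```

Emit:
arm_command(
  steps=[
    [[1,0,0,0,-0.25,0.85,0.43],[1,0,0,0,-0.25,0.85,0.43],[1,0,0,0,-0.25,0.85,0.43],[1,0,0,0,-0.25,0.85,0.43],[1,0,0,0,-0.25,0.85,0.43],[1,0,0,0,-0.25,0.85,0.43],[1,0,0,0,-0.25,0.85,0.43],[1,0,0,0,-0.24,0.84,0.42]],
  ],
)

```text
time_s: 3.1
eef_pos: [398.6, 216.4, 345.2]
ee_rot: [-0.232, 0.766, 0.4, 0.445]
force: [-0.4, 1.1, 0.7]
grip_width: 0.995
grip_force: 0.0
```

Run:
```python
from geo import *
p,R=st()
a=np.radians(60);f=np.radians(55)
z=np.array([np.cos(f)*np.sin(a),np.sin(f)*np.sin(a),-np.cos(a)])
cap=np.array([545.2,231,107]); g=cap+5*z
rel(p,R,g-100*z,tgt(z,x=[0,0,1])); print(g-100*z)
```

```text
t 3.1 q [-0.27 -0.25  2.14  1.14  1.12 -0.13] p [398.6 216.4 345.2] F [-0.4  1.1  0.7] grip 1.0 0.0
x [0.283 0.407 0.869] z [ 0.497  0.713 -0.496]
turn total [-0.01 -0.03  0.01]
shift total (of 50mm) [-3.181  2.233  2.125] after turn [-3.166  2.235  2.146]
[498.01048234 163.60638441 154.5       ]
```

Emit:
arm_command(
  steps=[
    [[1,-0.4,0.28,0.27,0,0,0],[1,-0.4,0.28,0.27,0,0,0],[1,-0.4,0.28,0.27,0,0,0],[1,-0.4,0.28,0.27,0,0,0],[1,-0.4,0.28,0.27,0,0,0],[1,-0.4,0.28,0.27,0,0,0],[1,-0.4,0.28,0.27,0,0,0],[1,-0.38,0.27,0.26,0,0,0]],
  ],
)

```text
time_s: 4.1
eef_pos: [498.7, 164.2, 153.0]
ee_rot: [-0.232, 0.767, 0.402, 0.443]
force: [0.1, 0.6, -0.3]
grip_width: 0.999
grip_force: 0.0
```

Run:
```python
from geo import *
p,R=st()
z=R.as_matrix()[:,2]
rel(p,R,np.array([545.2,231,107])+5*z)
s=capture("scene")[:,:,::-1];t=capture("top")[:,:,::-1]
m=np.hstack([cv2.resize(s[220:340,220:340],(400,400),interpolation=2),cv2.resize(t[190:290,210:310],(400,400),interpolation=2)])
cv2.imwrite("pics/pre.png",m)
```

```text
t 4.1 q [-0.33  0.35  2.14  1.43  1.   -0.81] p [498.7 164.2 153. ] F [ 0.1  0.6 -0.3] grip 1.0 0.0
x [0.283 0.411 0.866] z [ 0.494  0.712 -0.499]
shift total (of 50mm) [0.015 0.003 1.969] after turn None
```

View pics/pre.png

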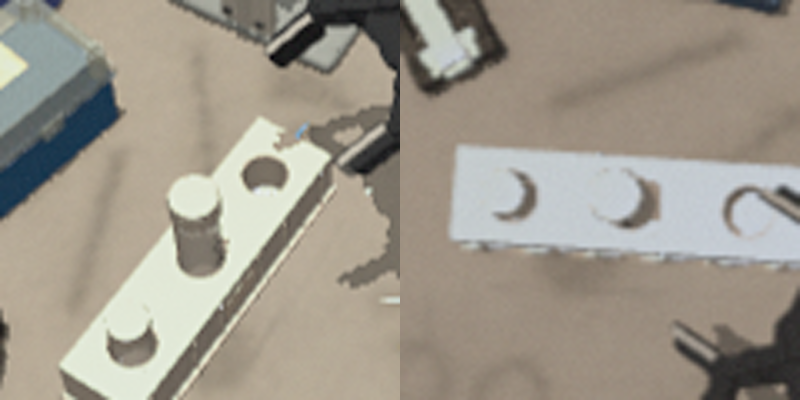

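The open fingers straddle the line to the cap: left tip at about (295,50), right tip at (365,150), cap at (195,200). I'll advance and close.

Emit:
arm_command(
  steps=[
    [[1,0,0,0.33,0,0,0],[1,0,0,0.33,0,0,0],[1,0,0,0.33,0,0,0],[1,0,0,0.33,0,0,0],[1,0,0,0.33,0,0,0],[1,0,0,0.33,0,0,0],[1,0,0,0,0,0,0]],
  ],
)

```text
time_s: 5.08
eef_pos: [547.3, 235.8, 103.9]
ee_rot: [-0.232, 0.767, 0.403, 0.443]
force: [-0.8, -0.1, -0.1]
grip_width: 0.998
grip_force: 0.0
```

Emit:
arm_command(
  steps=[
    [[0.3,0,0,0,0,0,0],[0.3,0,0,0,0,0,0],[0.2,0,0,0,0,0,0],[0.2,0,0,0,0,0,0],[0.2,0,0,0,0,0,0],[0.2,0,0,0,0,0,0]],
  ],
  squeeze=30,
)

```text
time_s: 5.82
eef_pos: [547.5, 234.9, 104.9]
ee_rot: [-0.232, 0.766, 0.402, 0.444]
force: [0.5, -0.9, 1.9]
grip_width: 0.373
grip_force: 30.1
```

Run:
```python
from geo import *
p,R=st()
```

```text
t 5.83 q [-0.13  0.54  2.    1.64  0.88 -0.88] p [547.5 234.9 104.9] F [ 0.5 -0.9  1.9] grip 0.37 30.1
x [0.282 0.411 0.867] z [ 0.494  0.712 -0.498]
```

Emit:
arm_command(
  steps=[
    [[0.2,0.26,0,-0.15,0,0,0],[0.2,0.52,0,-0.3,0,0,0],[0.2,0.52,0,-0.3,0,0,0],[0.2,0.69,0,-0.4,0,0,0],[0.2,0.69,0,-0.4,0,0,0],[0.2,0.69,0,-0.4,0,0,0],[0.2,0,0,0,0,0,0]],
  ],
  squeeze=40,
)

```text
time_s: 6.7
eef_pos: [547.2, 234.8, 301.9]
ee_rot: [-0.23, 0.766, 0.403, 0.445]
force: [-0.1, -0.4, -1.6]
grip_width: 0.371
grip_force: 39.6
```

```bash
cat >> geo.py <<'E'
SEAT=np.array([622.8,-31.8,143.5]);YAW=-.053
ex=np.array([np.cos(YAW),np.sin(YAW),0]);
b=np.radians(30);zf=np.sin(b)*ex-np.cos(b)*np.array([0,0,1]);TF=tgt(zf,x=-ex)
E
python3 - <<'E'
from geo import *
p,R=st()
cap=SEAT-56*ex+[0,0,21]; P=cap+5*zf
print("final",P)
rel(p,R,[480,60,330],TF)
cv2.imwrite("pics/lift.png",capture("scene")[100:400,200:500,::-1])
E
```

```text
t 6.7 q [-0.13  0.18  1.85  1.24  0.95 -0.23] p [547.2 234.8 301.9] F [-0.1 -0.4 -1.6] grip 0.37 39.6
x [0.278 0.412 0.868] z [ 0.496  0.712 -0.497]
final [569.37512316 -28.9658273  160.16987298]
turn total [  3.96  -5.94 -14.58]
shift total (of 50mm) [-1.327  0.887 -3.434] after turn [ 0.721 -3.562 -1.065]
```

View pics/lift.png

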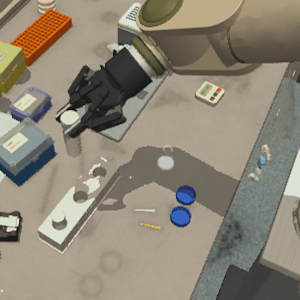

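Run:
```python
from geo import *
p,R=st(); rel(p,R,[470,130,335],TF)
```

```text
t 6.75 q [-0.13  0.18  1.86  1.24  0.95 -0.23] p [546.7 234.8 299.7] F [-0.4 -0.5 -1.2] grip 0.38 39.6
x [0.282 0.412 0.867] z [ 0.494  0.712 -0.499]
turn total [  3.93  -5.95 -14.59]
shift total (of 50mm) [-0.683 -0.068 -2.602] after turn [ 0.878 -2.174 -1.322]
```

Emit:
arm_command(
  steps=[
    [[0.2,-0.17,-0.02,-0.65,0,0,0],[0.2,-0.17,-0.02,-0.65,0,0,0],[0.2,-0.17,-0.02,-0.65,0,0,0],[0.2,-0.17,-0.02,-0.65,0,0,0]],
  ],
)

```text
time_s: 7.25
eef_pos: [468.8, 129.9, 333.4]
ee_rot: [-0.233, 0.767, 0.402, 0.443]
force: [-0.6, -0.8, -0.0]
grip_width: 0.373
grip_force: 39.8
```

Emit:
arm_command(
  steps=[
    [[0.2,0,0,0,0.26,-0.4,-0.97],[0.2,0,0,0,0.26,-0.4,-0.97],[0.2,0,0,0,0.26,-0.4,-0.97],[0.2,0,0,0,0.26,-0.4,-0.97],[0.2,0,0,0,0.26,-0.4,-0.97],[0.2,0,0,0,0.26,-0.4,-0.97],[0.2,0,0,0,0.26,-0.4,-0.97],[0.2,0,0,0,0.26,-0.4,-0.97]],
  ],
)

```text
time_s: 8.25
eef_pos: [469.5, 130.5, 332.9]
ee_rot: [0.034, 0.457, 0.854, 0.248]
force: [0.0, -0.6, -0.6]
grip_width: 0.371
grip_force: 39.9
```

Run:
```python
from geo import *
p,R=st(); rel(p,R,None,TF)
```

```text
t 8.25 q [-0.2  -0.01  1.72  0.49  1.24 -0.91] p [469.5 130.5 332.9] F [ 0.  -0.6 -0.6] grip 0.37 39.9
x [-0.58   0.797  0.169] z [ 0.284  0.393 -0.875]
turn total [ 1.8  -2.78 -6.81]
```

Emit:
arm_command(
  steps=[
    [[0.2,0,0,0,0.26,-0.4,-0.97],[0.2,0,0,0,0.26,-0.4,-0.97],[0.2,0,0,0,0.26,-0.4,-0.97],[0.2,0,0,0,0.26,-0.4,-0.97],[0.2,0,0,0,0.26,-0.4,-0.97],[0.2,0,0,0,0.25,-0.39,-0.98],[0.2,0,0,0,0.25,-0.39,-0.98],[0.2,0,0,0,0,0,0]],
  ],
)

```text
time_s: 9.25
eef_pos: [468.9, 131.1, 332.8]
ee_rot: [0.256, 0.027, 0.966, -0.006]
force: [0.6, -0.3, -0.1]
grip_width: 0.374
grip_force: 39.9
```

Run:
```python
from geo import *
p,R=st(); cap=SEAT-56*ex; P=cap+5*zf+[0,0,66]; rel(p,R,P,TF)
```

```text
t 9.25 q [ 0.06 -0.07  1.79 -0.07  0.91 -1.43] p [468.9 131.1 332.8] F [ 0.6 -0.3 -0.1] grip 0.37 39.9
x [-0.867  0.05  -0.496] z [ 0.495 -0.025 -0.868]
turn total [ 0.01 -0.03 -0.03]
shift total (of 50mm) [-0.636 -3.09   3.292] after turn [-0.607 -3.09   3.299]
```

Emit:
arm_command(
  steps=[
    [[0.2,-0.08,-0.39,0.41,0,0,0],[0.2,-0.08,-0.39,0.41,0,0,0],[0.2,-0.08,-0.39,0.41,0,0,0],[0.2,-0.08,-0.39,0.41,0,0,0],[0.2,-0.08,-0.39,0.41,0,0,0],[0.2,-0.08,-0.39,0.41,0,0,0],[0.2,-0.08,-0.39,0.41,0,0,0],[0.2,-0.07,-0.36,0.42,0,0,0]],
  ],
)

```text
time_s: 10.25
eef_pos: [570.5, -30.8, 206.0]
ee_rot: [0.257, 0.03, 0.966, -0.005]
force: [-0.4, 0.6, -0.8]
grip_width: 0.372
grip_force: 39.9
```

Run:
```python
from geo import *
p,R=st(); rel(p,R,SEAT-56*ex+5*zf+[0,0,66],TF)
s=capture("scene")[:,:,::-1];t=capture("top")[:,:,::-1]
m=np.hstack([cv2.resize(s[120:220,250:350],(400,400),interpolation=2),cv2.resize(t[160:260,340:440],(400,400),interpolation=2)])
cv2.imwrite("pics/hov.png",m)
for n,o in(("scene",(250,120)),("top",(340,160))):
    print(n,((proj(n,[SEAT+18*ex+[0,0,10.7],SEAT-18*ex+[0,0,10.7],SEAT+48*ex+[0,0,66],SEAT-46*ex+[0,0,66]])-o)*4).round())
```

```text
t 10.25 q [-0.32  0.23  1.81  0.23  0.61 -1.98] p [570.5 -30.8 206. ] F [-0.4  0.6 -0.8] grip 0.37 39.9
x [-0.866  0.055 -0.497] z [ 0.497 -0.025 -0.868]
turn total [ 0.01 -0.02 -0.06]
shift total (of 50mm) [0.029 0.035 0.003] after turn [0.029 0.035 0.003]
scene [[193. 198.]
 [245. 220.]
 [145. 110.]
 [287. 167.]]
top [[138. 133.]
 [137. 195.]
 [148.  62.]
 [145. 232.]]
```

View pics/hov.png

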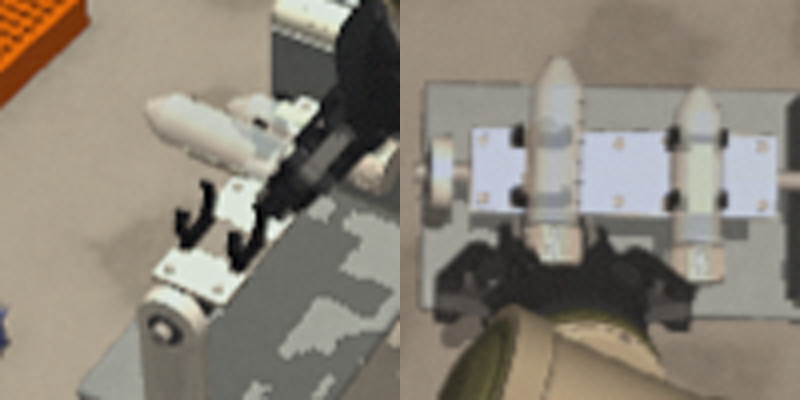

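Run:
```python
from geo import *
p,R=st(); rel(p,R,p+[-1,3,-32])
```

```text
t 10.35 q [-0.32  0.23  1.81  0.23  0.61 -1.98] p [570.1 -31.3 204.7] F [ 0.3  1.  -0.5] grip 0.38 39.9
x [-0.867  0.056 -0.495] z [ 0.494 -0.025 -0.869]
shift total (of 50mm) [0.337 0.055 0.545] after turn None
```

Emit:
arm_command(
  steps=[
    [[0.2,0.08,0.014,0.14,0,0,0],[0.2,0.08,0.014,0.14,0,0,0],[0.2,0.08,0.014,0.14,0,0,0],[0.2,0.08,0.014,0.14,0,0,0],[0.2,0,0,0,0,0,0]],
  ],
)

```text
time_s: 10.98
eef_pos: [570.2, -26.5, 174.6]
ee_rot: [0.258, 0.028, 0.966, -0.006]
force: [-0.5, -0.5, -0.1]
grip_width: 0.372
grip_force: 39.9
```

Run:
```python
from geo import *
p,R=st()
s=capture("scene")[:,:,::-1];t=capture("top")[:,:,::-1]
m=np.hstack([cv2.resize(s[130:205,275:350],(400,400),interpolation=2),cv2.resize(t[170:245,355:430],(400,400),interpolation=2)])
cv2.imwrite("pics/hov2.png",m)
g=cv2.cvtColor(t,cv2.COLOR_BGR2GRAY)
for v in range(188,214,2): print(v,g[v,362:394], g[v,404:426:1][:22])
```

```text
t 10.97 q [-0.31  0.27  1.85  0.25  0.53 -2.01] p [570.2 -26.5 174.6] F [-0.5 -0.5 -0.1] grip 0.37 39.9
x [-0.866  0.05  -0.498] z [ 0.498 -0.026 -0.867]
188 [149 151 153 151 151 151 138 133 150 167 175 176 180 183 184 183 181 176
 165 133 128 146 151 151 148 150 151 153 151 151 152 151] [155 154 153 150 139 141 156 173 181 183 182 183 185 184 177 166 151 148
 154 155 154 156]
190 [150 148 152 149 149 149 138 131 140 157 161 163 165 168 178 182 180 179
 167 149 149 151 152 151 153 156 152 154 153 153 149 151] [155 153 155 152 131 140 159 170 180 183 184 184 183 184 180 173 150 152
 153 155 155 154]
192 [188 188 188 188 189 156 105  92 112 145 157 161 162 162 168 171 176 170
 138  89  71 138 159 159 153 145 139 133 131 149 149 150] [157 156 128  80  53  74 129 161 176 183 184 186 184 183 180 152 107  90
 140 153 153 154]
194 [194 197 200 199 199 154 123 123 127 131 138 140 140 142 141 140 135 132
 115  74  64 176 200 199 200 200 198 199 200 201 201 199] [200 176 118  60  37  47 111 136 141 147 147 148 147 146 141 113  61  65
 170 194 192 189]
196 [197 197 200 199 199 165 129 127 134 1
[... 1291 characters left out ...]
 188
 199 201 197 198]
208 [190 199 197 198 198 169 134 135 134 146 150 148 150 150 154 152 144 134
  98  64  86 178 199 199 199 199 198 198 199 200 198 197] [200 197 150  85  51  68 140 168 188 197 193 196 195 194 177 137  86 101
 178 199 198 199]
210 [189 201 199 203 198 155 122 133 131 135 138 140 141 139 137 138 134 124
  90  51  76 176 199 199 199 199 200 198 199 198 199 189] [198 168  97  48  39  62 114 138 183 195 197 198 197 195 152  94  50  77
 175 199 201 199]
212 [175 178 191 198 196 169 137 145 155 162 161 166 163 163 163 162 156 146
 111 158 184 196 199 198 198 197 196 200 199 198 199 194] [200 171 110  68  85 111 129 140 182 194 197 194 197 195 156 131 119 163
 194 200 200 201]
```

View pics/hov2.png

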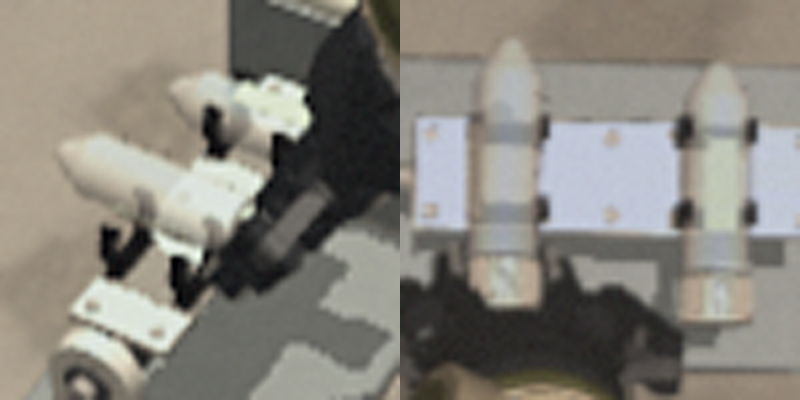

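The tube is about 2 to 4 mm too far left of the clips. In the top half of the view its centre is at u = 373.8, against about 375.5 wanted. Yaw and lengthwise position match the loaded tube. I'll shift right and lower it onto the lips.

Emit:
arm_command(
  steps=[
    [[0.2,0,-0.07,0,0,0,0],[0.2,0.04,0,0.07,0,0,0],[0.2,0.04,0,0.07,0,0,0],[0.2,0.04,0,0.07,0,0,0],[0.2,0,0,0,0,0,0]],
  ],
)

```text
time_s: 11.7
eef_pos: [570.2, -30.2, 162.7]
ee_rot: [0.258, 0.028, 0.966, -0.006]
force: [-0.3, 0.9, -1.4]
grip_width: 0.371
grip_force: 39.9
```

Run:
```python
from geo import *
p,R=st();print(sense()["wrist_torque"].round(3))
t=capture("top")
g=cv2.cvtColor(t,cv2.COLOR_RGB2GRAY)
for v in (192,194,200,202,208,210): print(v,g[v,362:388])
```

```text
t 11.7 q [-0.31  0.29  1.86  0.27  0.5  -2.03] p [570.2 -30.2 162.7] F [-0.3  0.9 -1.4] grip 0.37 39.9
x [-0.865  0.05  -0.499] z [ 0.498 -0.026 -0.867]
[-0.042  0.355  0.023]
192 [189 189 188 190 189 158  93  53  84 131 149 158 161 164 162 168 177 172
 154 127 101 140 155 157 155 144]
194 [192 199 201 201 200 131  75 104 112 119 129 135 138 141 141 142 138 136
 131 115  89 173 201 199 199 200]
200 [197 198 200 198 199 199 170 130 129 149 172 181 181 183 184 184 183 180
 174 161 168 191 200 198 198 199]
202 [199 199 198 201 201 197 172 133 131 154 174 182 182 184 184 181 183 180
 172 155 174 195 198 199 200 199]
208 [190 200 200 199 196 129 111 119 135 143 148 147 149 154 154 152 150 146
 121  85  88 177 197 200 198 198]
210 [187 200 199 201 198 135 109 117 135 136 135 138 140 140 140 137 136 132
 121  99  87 174 201 199 201 198]
```

Emit:
arm_command(
  steps=[
    [[0.2,0.01,0,0.018,0,0,0],[0.2,0.01,0,0.018,0,0,0],[0.2,0,0,0,0,0,0]],
  ],
)

```text
time_s: 12.12
eef_pos: [570.4, -30.3, 161.1]
ee_rot: [0.258, 0.028, 0.966, -0.006]
force: [0.3, 0.1, -0.9]
grip_width: 0.373
grip_force: 39.9
```

Emit:
arm_command(
  steps=[
    [[0.2,0.01,0,0.018,0,0,0],[0.2,0,0,0,0,0,0]],
  ],
)

```text
time_s: 12.38
eef_pos: [570.4, -30.3, 160.1]
ee_rot: [0.258, 0.028, 0.966, -0.006]
force: [0.4, 0.9, -0.5]
grip_width: 0.369
grip_force: 39.9
```

Emit:
arm_command(
  steps=[
    [[0.2,0.01,0,0.018,0,0,0],[0.2,0,0,0,0,0,0]],
  ],
)

```text
time_s: 12.62
eef_pos: [570.6, -30.5, 159.2]
ee_rot: [0.259, 0.028, 0.966, -0.006]
force: [0.1, -1.4, 0.6]
grip_width: 0.371
grip_force: 39.9
```

Emit:
arm_command(
  steps=[
    [[0.2,0.01,0,0.018,0,0,0],[0.2,0,0,0,0,0,0]],
  ],
)

```text
time_s: 12.88
eef_pos: [570.7, -30.4, 158.3]
ee_rot: [0.259, 0.028, 0.966, -0.006]
force: [0.1, -0.2, 1.1]
grip_width: 0.373
grip_force: 40.0
```

Emit:
arm_command(
  steps=[
    [[0.2,0.01,0,0.018,0,0,0],[0.2,0,0,0,0,0,0]],
  ],
)

```text
time_s: 13.12
eef_pos: [570.7, -30.5, 157.3]
ee_rot: [0.259, 0.028, 0.966, -0.006]
force: [-0.3, -0.8, 3.1]
grip_width: 0.373
grip_force: 40.1
```

Run:
```python
from geo import *
p,R=st();print(sense()["wrist_torque"].round(3))
```

```text
t 13.12 q [-0.31  0.3   1.87  0.28  0.48 -2.04] p [570.7 -30.5 157.3] F [-0.3 -0.8  3.1] grip 0.37 40.1
x [-0.865  0.05  -0.5  ] z [ 0.499 -0.027 -0.866]
[-0.244 -0.203 -0.19 ]
```

Emit:
arm_command(
  steps=[
    [[0.45,0,0,0,0,0,0],[0.55,0,0,0,0,0,0],[0.7,0,0,0,0,0,0],[0.7,0,0,0,0,0,0]],
  ],
  squeeze=20,
)

```text
time_s: 13.62
eef_pos: [570.4, -30.2, 156.9]
ee_rot: [0.258, 0.028, 0.966, -0.006]
force: [-0.3, 0.6, 0.1]
grip_width: 0.702
grip_force: 0.0
```

Emit:
arm_command(
  steps=[
    [[0.7,0,0,-0.2,0,0,0],[0.7,0,0,-0.4,0,0,0],[0.7,0,0,-0.6,0,0,0],[0.7,0,0,-0.8,0,0,0]],
  ],
)

```text
time_s: 14.12
eef_pos: [519.6, -27.5, 244.5]
ee_rot: [0.258, 0.028, 0.966, -0.006]
force: [0.2, -0.5, 0.2]
grip_width: 0.701
grip_force: 0.0
```

Run:
```python
from geo import *
p,R=st()
s=capture("scene")[:,:,::-1];t=capture("top")[:,:,::-1]
m=np.hstack([cv2.resize(s[130:205,275:350],(400,400),interpolation=2),cv2.resize(t[170:245,355:430],(400,400),interpolation=2)])
cv2.imwrite("pics/rel.png",m)
rel(p,R,SEAT+[0,1.5,60],tgt([0,0,-1],x=-ex))
```

```text
t 14.12 q [-0.35  0.07  1.89  0.23  0.7  -2.  ] p [519.6 -27.5 244.5] F [ 0.2 -0.5  0.2] grip 0.7 0.0
x [-0.865  0.05  -0.498] z [ 0.498 -0.026 -0.867]
turn total [ 0.01  3.48 -0.03]
shift total (of 50mm) [-1.379  0.06   1.739] after turn [-2.063  0.054  0.82 ]
```

View pics/rel.png

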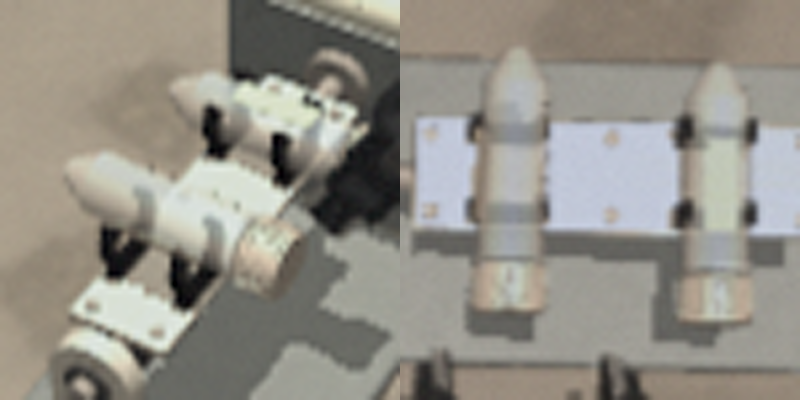

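The tube lies centred on the lips of both clips, parallel to the loaded tube with its cap to the front. Left half: cap at (270,255). Right half: foot at (515,47), cap at (508,290). Next I'll shut the fingers, point the tool down and press at the middle.

Emit:
arm_command(
  steps=[
    [[0,0,0,0,0,0.87,0],[0,0,0,0,0,0.87,0],[0,0,0,0,0,0.87,0],[0,0,0,0,0,0.87,0],[0,0,0,0,0,0,0],[0,0,0,0,0,0,0],[0,0,0,0,0,0,0]],
  ],
  squeeze=40,
)

```text
time_s: 15.1
eef_pos: [520.2, -27.6, 243.8]
ee_rot: [0.001, 0.028, 1.0, 0.001]
force: [0.0, 0.3, -0.6]
grip_width: -0.001
grip_force: 0.0
```

Run:
```python
from geo import *
p,R=st();rel(p,R,[624,-33.4,215],tgt([0,0,-1],x=-ex))
```

```text
t 15.1 q [-0.28  0.3   1.51  0.    1.32 -1.79] p [520.2 -27.6 243.8] F [ 0.   0.3 -0.6] grip -0.0 0.0
x [-0.998  0.057 -0.002] z [ 0.002  0.002 -1.   ]
turn total [ 0.02  0.01 -0.02]
shift total (of 50mm) [-2.079 -0.     0.58 ] after turn [-2.08  -0.006  0.575]
```

Emit:
arm_command(
  steps=[
    [[0,-0.52,0,0.1,0,0,0],[0,-0.52,0,0.1,0,0,0],[0,-0.52,0,0.1,0,0,0],[0,-0.52,0,0.1,0,0,0],[0,0,0,0.15,0,0,0],[0,0,0,0,0,0,0]],
  ],
)

```text
time_s: 15.85
eef_pos: [623.5, -33.4, 215.7]
ee_rot: [-0.0, 0.028, 1.0, 0.001]
force: [-0.1, 0.9, 0.5]
grip_width: 0.002
grip_force: 0.0
```

Emit:
arm_command(
  steps=[
    [[0,0,0,0.1,0,0,0],[0,0,0,0.1,0,0,0],[0,0,0,0.1,0,0,0],[0,0,0,0,0,0,0]],
  ],
)

```text
time_s: 16.35
eef_pos: [624.2, -33.4, 200.8]
ee_rot: [-0.0, 0.028, 1.0, 0.001]
force: [0.1, -0.7, -0.1]
grip_width: -0.0
grip_force: 0.0
```

Emit:
arm_command(
  steps=[
    [[0,0,0,0.05,0,0,0],[0,0,0,0.05,0,0,0],[0,0,0,0,0,0,0]],
  ],
)

```text
time_s: 16.73
eef_pos: [624.4, -33.4, 196.0]
ee_rot: [0.0, 0.028, 1.0, 0.001]
force: [-0.6, 0.3, -0.2]
grip_width: -0.001
grip_force: 0.0
```

Emit:
arm_command(
  steps=[
    [[0,0,0,0.04,0,0,0],[0,0,0,0.04,0,0,0],[0,0,0,0,0,0,0]],
  ],
)

```text
time_s: 17.1
eef_pos: [624.6, -33.5, 192.4]
ee_rot: [0.001, 0.028, 1.0, 0.001]
force: [-0.4, -0.1, 0.3]
grip_width: 0.004
grip_force: 0.6
```

Emit:
arm_command(
  steps=[
    [[0,0,0,0.04,0,0,0],[0,0,0,0.04,0,0,0],[0,0,0,0,0,0,0]],
  ],
)

```text
time_s: 17.48
eef_pos: [625.1, -33.5, 189.5]
ee_rot: [0.002, 0.028, 1.0, 0.001]
force: [0.9, -0.1, 7.1]
grip_width: 0.001
grip_force: 3.5
```

Emit:
arm_command(
  steps=[
    [[0,0,0,0.04,0,0,0],[0,0,0,0.04,0,0,0],[0,0,0,0,0,0,0]],
  ],
)

```text
time_s: 17.85
eef_pos: [625.4, -33.6, 185.9]
ee_rot: [0.002, 0.028, 1.0, 0.001]
force: [1.5, 0.5, 9.2]
grip_width: 0.002
grip_force: 4.3
```

Emit:
arm_command(
  steps=[
    [[0,0,0,0.04,0,0,0],[0,0,0,0.04,0,0,0],[0,0,0,0,0,0,0]],
  ],
)

```text
time_s: 18.23
eef_pos: [625.1, -33.6, 181.1]
ee_rot: [0.002, 0.028, 1.0, 0.001]
force: [1.9, -0.4, 5.1]
grip_width: -0.002
grip_force: 2.6
```

Emit:
arm_command(
  steps=[
    [[0,0,0,0.04,0,0,0],[0,0,0,0.04,0,0,0],[0,0,0,0,0,0,0]],
  ],
)

```text
time_s: 18.6
eef_pos: [624.2, -33.3, 175.5]
ee_rot: [-0.0, 0.028, 1.0, 0.001]
force: [-0.2, 0.8, -0.5]
grip_width: 0.001
grip_force: 0.0
```

Emit:
arm_command(
  steps=[
    [[0,0,0,0.03,0,0,0],[0,0,0,0.03,0,0,0],[0,0,0,0,0,0,0]],
  ],
)

```text
time_s: 18.98
eef_pos: [624.4, -33.4, 173.1]
ee_rot: [0.0, 0.028, 1.0, 0.001]
force: [0.6, 0.5, 0.4]
grip_width: 0.003
grip_force: 0.0
```

Both clips have sprung shut and the force has dropped to nothing. Now down to the saddle.

Emit:
arm_command(
  steps=[
    [[0,0,0,0.03,0,0,0],[0,0,0,0.03,0,0,0],[0,0,0,0,0,0,0]],
  ],
)

```text
time_s: 19.35
eef_pos: [624.8, -33.5, 171.8]
ee_rot: [0.001, 0.028, 1.0, 0.001]
force: [-3.0, 0.6, 9.0]
grip_width: -0.001
grip_force: 4.8
```

Emit:
arm_command(
  steps=[
    [[0,0,0,0.03,0,0,0],[0,0,0,0,0,0,0]],
  ],
)

```text
time_s: 19.6
eef_pos: [624.9, -33.5, 171.7]
ee_rot: [0.002, 0.028, 1.0, 0.001]
force: [-6.4, 1.2, 17.2]
grip_width: 0.0
grip_force: 8.7
```

Emit:
arm_command(
  steps=[
    [[0,0,0,0.03,0,0,0],[0,0,0,0,0,0,0]],
  ],
)

```text
time_s: 19.85
eef_pos: [625.0, -33.6, 171.5]
ee_rot: [0.002, 0.028, 1.0, 0.0]
force: [-10.2, 1.0, 26.8]
grip_width: -0.004
grip_force: 12.8
```

Emit:
arm_command(
  steps=[
    [[0,0.015,0,0,0,0,0],[0,0,0,0,0,0,0],[0,0,0,0,0,0,0]],
  ],
)

```text
time_s: 20.23
eef_pos: [624.8, -33.6, 171.5]
ee_rot: [0.003, 0.028, 1.0, 0.0]
force: [-6.5, 0.4, 24.3]
grip_width: -0.0
grip_force: 12.0
```

Run:
```python
from geo import *
st()
s=cv2.cvtColor(capture("scene"),cv2.COLOR_RGB2GRAY);t=cv2.cvtColor(capture("top"),cv2.COLOR_RGB2GRAY)
cx=proj("top",[SEAT+30*ex,SEAT+30*ex+np.array([-4.77,-90,0])]);print(cx.round(1))
for c in cx: u=int(round(c[0]))+1; print("col",u,t[174:200,u]); print("row186",t[186,u-12:u+13])
a=proj("scene",[SEAT+48*ex,SEAT+48*ex+np.array([-4.77,-90,0])]);print(a.round(1))
for c in a: u,v=c.round().astype(int); print(s[v-8:v+9:2,u-8:u+9])
```

```text
t 20.23 q [-0.24  0.59  1.28  0.    1.27 -1.76] p [624.8 -33.6 171.5] F [-6.5  0.4 24.3] grip -0.0 12.0
x [-0.998  0.056 -0.007] z [ 0.007  0.    -1.   ]
[[374.2 189.1]
 [413.  190.1]]
col 375 [170 169 163 163 158 154 153 150 150 146 141 142 134 135 129 127 123 114
 113 107 100  92  83  71  85  90]
row186 [108 102 124 130 130 130 134 134 134 135 134 137 134 137 138 139 141 144
 140 141 143 142 142 144 143]
col 414 [165 164 153 151 139 126 110  97  84  75  69  67  68  68  67  74  88 101
 129 139 143 147 151 153 157 164]
row186 [152 154 155 155 153 156 156 158 159 157 133  81  68 127 158 161 160 161
 163 163 162 162 161 120  75]
[[287.8 168.3]
 [307.2 146.4]]
[[168 167 170 170 172 170 148 120  87  46  27  28  33  26  29  28  25]
 [168 169 169 170 171 171 170 173 173 172 150 122  86  37  37  22  19]
 [167 169 168 168 169 167 168 168 168 170 166 166 166 170 167 146 119]
 [168 167 168 167 167 166 167 169 180 188 192 196 199 212 217 216 213]
 [168 168 169 167 169 168 173 193 201 203 204 206 212 212 213 213 216]
 [166 166 167 169 166 166 160 143 167 181 188 200 204 207 211 211 212]
 [166 165 164 164 164 164 163 158 142 152 169 174 179 156  88 132 163]
 [167 164 162 157 155 152 153 155 152 136 128 137 146 130  15  19  20]
 [160 157 152 147 143 142 144 144 148 145 135 129 123  89   7  17  59]]
[[ 31  29  32  33  25  26  27  21  29  30  27  25  30  27  28  23  37]
 [ 36  24  27  28  31  38  36  30  26  26  28  27  32  30  30  35  35]
 [ 25  29  32  29  34  39  42  42  31  27  29  29  31  25  31  35  29]
 [ 26  26  23  31  28  32  35  31  30  31  30  29  32  30  30  32  19]
 [ 27  27  30  23  25  26  31  29  26  28  27  27  28  32  25  25  66]
 [ 27  26  28  30  28  29  30  27  27  31  30  31  27  27  28  30 119]
 [ 32  29  25  28  30  28  32  26  31  26  30  28  24  31  30  36  75]
 [ 25  26  29  29  32  26  24  28  31  30  27  41  81  98  32  24  25]
 [ 27  31  32  33  36  30  25  28  29  29  23  42  95 122  15  17  34]]
```

The foot tip is within about 1.5 px of its seated position, and the push is steady at 24 N on the rigid saddle. Handing in.

```bash
python3 -c "
from rig import *
print(finish_job())"
```

```text
the job is handed in; nothing more can be done
None
```

The tube is snapped home in both clips with its cap to the front. I handed the job in at about 20 s with the shut fingers still pushing it onto the saddle at about 24 N; the judge's verdict was not shown.

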